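# Set the bleed valve of a watch pressure tester

### The job

Set the bleed valve of the watch pressure tester: using the black handle on the red handwheel, turn the wheel clockwise until the valve is shut against its stop, then back it off anticlockwise exactly two full turns. Finish while still gripping the handle at that setting: do not let go of it. Leave the dish, the loupe and the oil bottle on the bench as they are.

Things in the scene. Friction and masses are not known exactly. Their poses are not given: they have to be found in the camera images.
- wheel_centre (a point): centre of the red handwheel of the tester, on its vertical turning axis, 120 mm above the bench; fixed to the tester (a grey base plate 280 x 150 x 18 mm with a brass valve under the wheel and, behind it, a clear round chamber 110 mm high). This point's x axis points from the valve to the chamber. The wheel is 112 mm across, its rim a 12 mm round bar in the plane of this point; nothing of the tester other than the handle is higher than 140 mm above the bench
- handle_grip (a point): middle of the grip on the handwheel's handle: an upright black cylinder 22 mm in diameter and 50 mm tall (from 134 to 184 mm above the bench; this point at 164 mm), standing on the rim 50 mm from the wheel's axis. It revolves freely on its pin, so a gripper that holds it can go round without turning itself
- wheel (a joint): angle of the handwheel in rad: 0 shut against the hard stop, growing as the wheel is turned anticlockwise seen from above (opening), 6.283 a turn, up to 4 turns. It starts somewhere between half a turn and one and a half turns open and stays where it is left; stiffness about 2 to 4 N at the handle. At 0, and after every full turn, the handle stands on the side away from the chamber, over a small yellow mark on the base plate
- dish: round metal parts dish, 76 mm across, 22 mm high, standing loose beside the tester; origin at the centre of its underside; leave it
- loupe: white eye loupe with a red rim, 35 mm across, 36 mm high, standing loose beside the tester; origin at the centre of its underside; leave it
- oiler: black and blue oil bottle, 35 mm across, 75 mm high, standing loose beside the tester; origin at the centre of its underside; leave it

How it is judged (in metres and radians):
On the way:
1. the valve is shut against its stop (value of joint wheel below 0.08 rad), for 0.1 s.
At the end, for the whole second after the job is handed in: the wheel at rest two turns (12.566 rad) from the stop to within 0.25 rad; the fingers grip the handle (over 3 N, grasp point within 35 mm of its middle, 15 mm sideways); dish, loupe and oil bottle upright, within 20 mm of where they were (value of joint wheel between 12.316 and 12.816 rad and velocity of joint wheel between -0.05 and 0.05 rad/s and contact force between the fingers and handle above 3 N and distance between the grasp point and handle_grip below 0.035 m and horizontal distance between the grasp point and handle_grip below 0.015 m and distance of each of dish, loupe, oiler from where it was at the start of the episode below 0.02 m and angle between each of dish, loupe, oiler's own z axis and vertical below 0.2 rad); the arm keeps its last pose, push and grip.
It fails at once if the dish is pushed away or knocked over (distance of dish from where it was at the start of the episode above 0.02 m or angle between dish's own z axis and vertical above 0.2 rad).
It fails at once if the loupe is pushed away or knocked over (distance of loupe from where it was at the start of the episode above 0.02 m or angle between loupe's own z axis and vertical above 0.2 rad).
It fails at once if the oil bottle is pushed away or knocked over (distance of oiler from where it was at the start of the episode above 0.02 m or angle between oiler's own z axis and vertical above 0.2 rad).
It also fails if it takes over 72 s, if anything falls off the work surface, if the arm or the gripper's body presses on something with over 40 N, if the wrist force passes 120 N, or if a joint passes its speed limit or range.

### The arm

A 6-joint arm with a two-finger parallel gripper is mounted at the origin on the work surface. World frame = base frame: x ahead of the robot, y to its left, z up, the work surface at z = 0. Lengths are in m, angles in degrees, forces in N, time in s.
With the tool pointing down it reaches from about 0.4 to 0.825 m from the base axis. Payload 7 kg.
Tool frame: the origin (TCP) lies midway between the tips of the shut fingers; the grasp point (between the pads) lies 19 mm behind it; z points along the fingers, y is the line along which they close (so a half turn about z gives the same grasp; the last joint's range is limited). The gripper opens to 88 mm and grips with 3 to 60 N. Pads are 19 mm wide; open, the fingers measure 130 mm over their backs; the gripper's body (78 mm by 193 mm) begins 47 mm behind the grasp point.
Start: joints at [84.059, 20.546, 0.682, 0, -70.136, -16.507], TCP at [0.258, 0.624, 0.227] pointing down, gripper open.
Joint ranges: [-176.03, 176.03], [-82.01, 121.73], [-58.28, 71.71], [-173.87, 95.51], [-174.79, -0.11], [-173.66, 173.66]. Speed limits (degrees/s): [136.94, 136.94, 172.46, 180, 180, 180].

### API

Orientations are given as a 3x3 rotation matrix whose columns are the frame's x, y, z axes.
In Python, from rig import robot gives the robot as it stands. Calls block until the motion is done:
- robot.goto(position, orientation): joint-space move of the TCP to a pose.
- robot.servo_line(position, ori=None, speed=0.15): straight line of the TCP; ori=None keeps the orientation; speed is the mean speed in m/s.
- robot.movej(angles): joint-space move.
- robot.move_gripper(opening): opening from 0.0 (shut) to 1.0 (fully open); the grip force is fixed at half the most; returns when the fingers have stopped.
- robot.dwell(seconds).
- robot.ik(position, orientation): joint angles nearest the present ones, or None.
- robot.grab_frame(name): name is "side" or "top" or "wrist"; returns (picture, depth): 400x640x3 uint8, red, green, blue; 400x640 float32, m along the optical axis (not along the pixel's ray), 0 where there is no reading.
- robot.camera_info(name): a dict with "vfov" (degrees; the focal length in pixels is half the picture's height over the tangent of half this angle, whatever the lens; pixels are square), "cx", "cy" (the principal point, pixels), "view" (4x4, takes a point from world to camera coordinates); the wrist camera has in their place "T_tool_cam" (4x4, takes a point from camera to tool coordinates, whose origin is the TCP and whose axes are the flange's). Camera axes: x right, y down, z forward; pixel columns grow to the right and rows downward; lengths in m; the calibration is good to about 2 mm. The wrist camera is an equidistant fisheye: a pixel r from the principal point sees the ray r / f radians off the axis. A picture is of the moment at which its call begins: read the wrist's pose just before it. camera_info takes no time and is no camera call.
A pose or a line that the arm cannot do raises robot.Unreachable and nothing moves.
- robot.job_done(): hands the job in; it is judged then, once.
Readings, each from a call of its own:
- robot.read_t(): time.
- robot.read_qpos(): joint angles.
- robot.read_qvel(): joint speeds.
- robot.read_effort(): joint torques, N m.
- robot.read_position(): TCP position.
- robot.read_tcp_rot(): TCP orientation.
- robot.read_force(): force on the tool from outside, world axes, zero at the start.
- robot.read_ft_torque(): the same for the moment, N m.
- robot.read_grip_width(): opening from 0.0 (shut) to 1.0 (fully open).
- robot.read_finger_force(): force on a finger pad.
Only numpy, scipy, OpenCV 4.12 (cv2) and the standard library are available. Lean on these libraries where they do the work, as an engineer would, in place of code of your own. Each camera call takes 0.05 s, during which the arm holds its last target. There are 200 camera calls.

## Working session

There is one attempt and no reset: what is moved stays moved. The work goes in short steps, each a Python script; the robot and the scene stay as the last script left them, time stands still between calls to the robot, and variables do not carry over. Pictures are saved under pics/ and viewed, at most 10 in all, crops included, and the job is handed in when it is done.

```bash
mkdir -p pics; ls; python3 - <<'E'
from rig import robot
import cv2,numpy as np
for n in("top","side"):
    p,d=robot.grab_frame(n); cv2.imwrite(f"pics/{n}0.png",p[:,:,::-1]); np.savez(f"{n}0.npz",p=p,d=d)
    print(n,robot.camera_info(n))
print(robot.read_tcp_rot(),robot.read_t(),robot.read_grip_width())
E
```

```text
pics
top {'vfov': 53.21840902948439, 'cx': 318.9787535072059, 'cy': 195.31748226509112, 'view': array([[ 0.01881912, -0.99981071, -0.00493827,  0.08054348],
       [-0.98815186, -0.01784674, -0.15243817,  0.55073013],
       [ 0.15232119,  0.00774851, -0.98830067,  0.83881676],
       [ 0.        ,  0.        ,  0.        ,  1.        ]])}
side {'vfov': 56.04970172087354, 'cx': 318.8431759359041, 'cy': 200.4047296538258, 'view': array([[ 0.79144182, -0.61103341, -0.01606325, -0.35833072],
       [-0.48066891, -0.60592295, -0.63388862,  0.36481863],
       [ 0.37759403,  0.50940707, -0.77325752,  0.59116244],
       [ 0.        ,  0.        ,  0.        ,  1.        ]])}
[[ 9.24184591e-01 -3.81945896e-01 -4.17071994e-04]
 [-3.81946094e-01 -9.24183535e-01 -1.40543428e-03]
 [ 1.51348787e-04  1.45817973e-03 -9.99998925e-01]] 0.1 1.0008591733171515
```

View pics/top0.png

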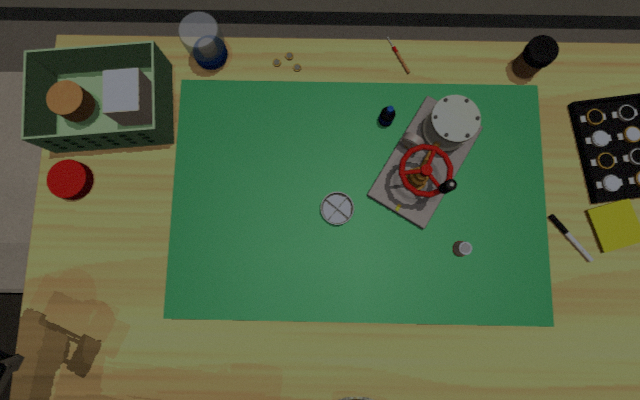

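View pics/side0.png

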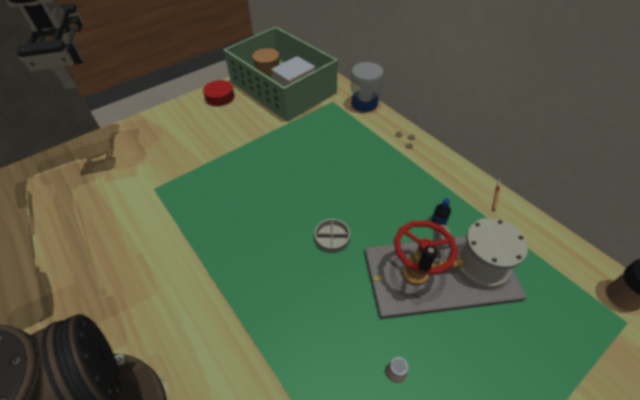

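The top view shows the wheel at about (427,170), the handle top at (448,185), the chamber lid at (455,118) and the yellow mark at (397,208). The dish is at (337,208), the loupe at (463,248) and the oiler at (387,116). The side view agrees.

```bash
cat > h.py <<'E'
from rig import robot
import numpy as np,cv2
def cast(n,px,z):
    c=robot.camera_info(n);f=200/np.tan(np.radians(c["vfov"]/2));V=c["view"]
    d=V[:3,:3].T@np.array([(px[0]-c["cx"])/f,(px[1]-c["cy"])/f,1]);o=-V[:3,:3].T@V[:3,3]
    return (o+d*(z-o[2])/d[2])
def blob(m,box):
    k=np.zeros(m.shape,np.uint8);x0,y0,x1,y1=box;k[y0:y1,x0:x1]=m[y0:y1,x0:x1]
    return k
E
python3 - <<'E'
from h import *
R={}
for n,box,hb,yb,cb in(("top",(390,135,470,205),(438,174,460,196),(385,200,405,215),None),("side",(385,215,465,280),(418,244,438,272),(368,270,384,288),None)):
    p=np.load(n+"0.npz")["p"].astype(int);r,g,b=p[...,0],p[...,1],p[...,2]
    m=blob((r>90)&(g<60)&(b<60),box); c=cv2.findContours(m.astype(np.uint8),0,1)[0];c=max(c,key=cv2.contourArea)
    W=np.array([cast(n,q[0],.12)[:2] for q in cv2.convexHull(c)],np.float32)
    e=cv2.fitEllipse(W);print(n,"wheel",e,cv2.minEnclosingCircle(W))
    h=blob((r<60)&(g<60)&(b<60)&(abs(r-g)<25),hb);ys,xs=np.nonzero(h);print("handle px",xs.min(),xs.max(),ys.min(),ys.max(),xs.mean(),ys.mean(),len(xs))
    y=blob((r>130)&(g>100)&(b<80),yb);ys,xs=np.nonzero(y);print("mark",len(xs),len(xs) and cast(n,(xs.mean(),ys.mean()),.018))
print("chamber",cast("top",(456,117.5),.11),"handle",cast("top",(449,185),.184))
for k,q,z in(("dish",(337,208),.02),("loupe",(464,247),.036),("oil",(389,112),.075)):print(k,cast("top",q,z))
p=cv2.imread("pics/top0.png")[130:210,380:480];s=cv2.imread("pics/side0.png")[210:290,365:465]
cv2.imwrite("pics/crop.png",cv2.resize(np.hstack([p,s]),None,fx=4,fy=4,interpolation=0))
E
```

```text
top wheel ((0.5941981673240662, -0.1261417120695114), (0.10709475725889206, 0.1082763671875), 69.23704528808594) ((0.5941784381866455, -0.12641219794750214), 0.055050529539585114)
handle px 438 456 179 193 446.7125 186.25625 160
mark 0 0
side wheel ((0.595109760761261, -0.12515941262245178), (0.10798510909080505, 0.10872112959623337), 159.42623901367188) ((0.595587432384491, -0.12576237320899963), 0.055179718881845474)
handle px 418 437 246 271 426.71084337349396 258.3192771084337 332
mark 4 [ 0.52840369 -0.08507423  0.018     ]
chamber [ 0.70888503 -0.19382125  0.11      ] handle [ 0.55102106 -0.15093964  0.184     ]
dish [0.52443846 0.04972838 0.02      ]
loupe [ 0.44205775 -0.22695647  0.036     ]
oil [ 0.73178627 -0.05965581  0.075     ]
```

View pics/crop.png

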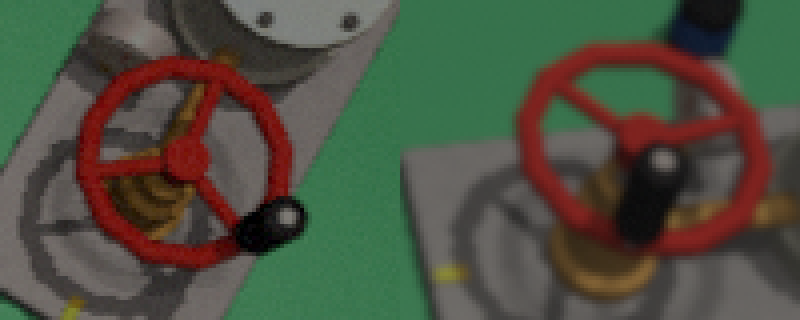

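```bash
cat >> h.py <<'E'
C=np.array([.5946,-.1257]); Z=.147
def ori(a):
    c,s=np.cos(a),np.sin(a); return np.array([[-s,c,0],[c,s,0],[0,0,-1.]])
E
python3 - <<'E'
from h import *
H=cast("top",(447,186.3),.16)[:2];d=H-C;a=np.arctan2(d[1],d[0])
print(H,np.hypot(*d),np.degrees(a))
H=C+.05*d/np.hypot(*d)
best=None
for t in(a+np.pi/2,a-np.pi/2):
    q=robot.ik([*H,.24],ori(t));print(q)
    if q is not None and (best is None or abs(q[5])<best[0]):best=(abs(q[5]),t)
O=ori(best[1])
robot.goto([*H,.24],O)
print(robot.read_t(),robot.read_position(),robot.read_force())
p,_=robot.grab_frame("wrist");cv2.imwrite("pics/w1.png",p[:,:,::-1])
E
```

```text
[ 0.55290301 -0.15476909] 0.05082962147137678 -145.11769039424107
[  3.92226437  10.65339142 -11.12310321   0.         -68.22350536
 120.96004523]
[  3.92226437  10.65339142 -11.12310321   0.         -68.22350536
 -59.03995477]
3.025 [ 0.55385396 -0.15367304  0.23995087] [0.25738497 0.40471745 0.35534281]
```

View pics/w1.png

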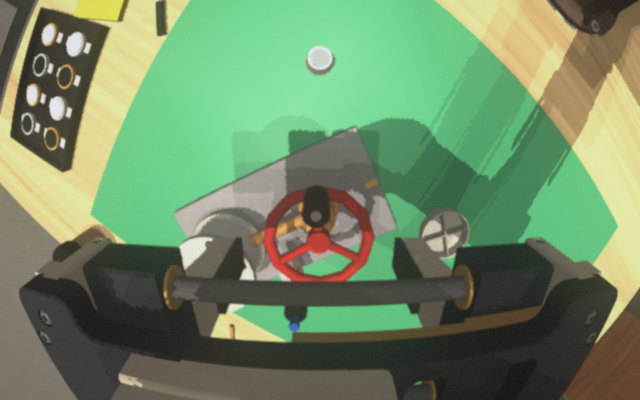

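The wrist view shows the handle's top at about (317,214), midway between the fingers (225 to 412), so I can descend and grip.

```bash
python3 - <<'E'
from h import *
P=robot.read_position()
robot.servo_line([P[0],P[1],Z],speed=.1)
robot.move_gripper(0.0)
P=robot.read_position();d=P[:2]-C
print(robot.read_t(),P,robot.read_grip_width(),robot.read_finger_force(),robot.read_force(),np.degrees(np.arctan2(d[1],d[0])))
a=np.arctan2(d[1],d[0])
for k in range(3):
    a-=np.radians(12)
    robot.servo_line([*(C+.05*np.array([np.cos(a),np.sin(a)])),Z],speed=.06)
    P=robot.read_position();d=P[:2]-C
    print(robot.read_t(),P,np.degrees([a,np.arctan2(d[1],d[0])]),robot.read_force().round(1),robot.read_finger_force())
E
```

```text
5.2083 [ 0.55400634 -0.15378837  0.14702203] 0.24618449001715076 29.998375475406647 [ 1.1533917  -0.42304711 -0.05284572] -145.31910006723948
5.525 [ 0.54862036 -0.14435304  0.14701359] [-157.31910007 -157.91857026] [ 1.2  3.  -0.6] 29.998966455459595
5.85 [ 0.54558676 -0.13440799  0.14699979] [-169.31910007 -169.92560195] [ 2.8  2.5 -0.9] 29.998697340488434
6.175 [ 0.54469829 -0.12416854  0.14704036] [-181.31910007  178.24217297] [ 0.7  2.8 -0.9] 29.998593628406525
```

```bash
python3 - <<'E'
from h import *
P=robot.read_position();d=P[:2]-C
a=np.arctan2(d[1],d[0])-2*np.pi
a=np.radians(-181.3)
n=0
while a>np.radians(-590):
    a-=np.radians(12 if a>np.radians(-548) else 4)
    u=np.array([np.cos(a),np.sin(a)]);t=np.array([u[1],-u[0]])
    robot.servo_line([*(C+.05*u),Z],speed=.06)
    F=robot.read_force();P=robot.read_position();d=P[:2]-C;n+=1
    fr,ft=F[:2]@u,F[:2]@t
    if n%6==0 or a<np.radians(-555):print(round(robot.read_t(),2),np.degrees(a).round(1),(np.degrees(np.arctan2(d[1],d[0]))).round(1),"rad/cw force",fr.round(1),ft.round(1),F[2].round(1))
    if ft<-14 or abs(fr)>25:break
robot.dwell(.2);P=robot.read_position();print(P,robot.read_force(),np.hypot(*d),robot.read_grip_width(),robot.read_t())
p,_=robot.grab_frame("top");cv2.imwrite("pics/t2.png",cv2.resize(p[100:240,360:500,::-1],None,fx=4,fy=4))
E
```

```text
8.12 -253.3 105.7 rad/cw force 5.2 0.8 2.7
10.07 -325.3 34.0 rad/cw force 5.4 2.1 -2.5
12.03 -397.3 -38.0 rad/cw force -1.1 1.1 2.8
13.97 -469.3 -109.2 rad/cw force -5.7 1.4 1.9
15.93 -541.3 178.3 rad/cw force -3.8 1.8 -0.3
16.5 -557.3 163.0 rad/cw force -2.5 -0.6 -0.0
16.75 -561.3 159.0 rad/cw force -1.4 -0.8 0.2
17.0 -565.3 154.7 rad/cw force -0.6 -1.8 1.5
17.25 -569.3 150.6 rad/cw force 1.2 -2.0 3.7
17.5 -573.3 148.1 rad/cw force -0.2 -7.2 2.9
17.75 -577.3 147.5 rad/cw force -5.5 -18.3 5.6
[ 0.5521222  -0.09864156  0.14688851] [ -6.68810721 -16.85505547   5.40292577] 0.050418570374296756 0.24498587617223086 17.95
```

View pics/t2.png

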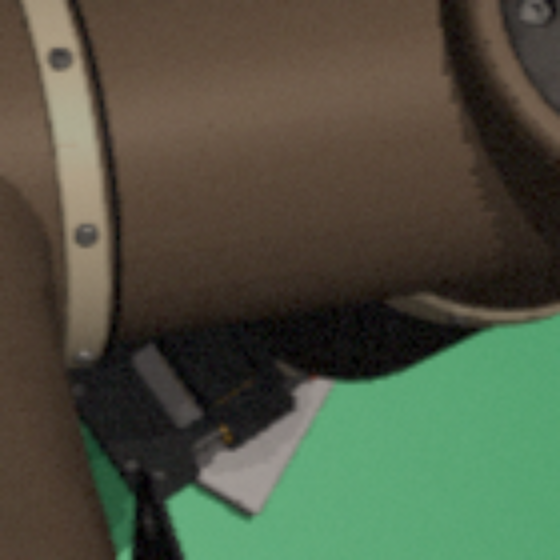

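The arm blocks the view in that picture, but the numbers are clear. The wheel stalled at 147.5° (about 148.8° predicted) with the force on the handle rising to 18 N, so the valve is shut. Next I back it off two turns.

```bash
python3 - <<'E'
from h import *
s=np.radians(148.3);N=60
un=s;prev=np.radians(147.6);tot=0
for k in range(1,N+1):
    a=s+4*np.pi*k/N
    u=np.array([np.cos(a),np.sin(a)])
    robot.servo_line([*(C+.05*u),Z],speed=.06)
    F=robot.read_force();P=robot.read_position();d=P[:2]-C;b=np.arctan2(d[1],d[0])
    tot+=(b-prev+np.pi)%(2*np.pi)-np.pi;prev=b
    if k%6==0:print(round(robot.read_t(),2),np.degrees(a).round(1),"turned",np.degrees(tot).round(1),F.round(1))
    if np.hypot(*F[:2])>30:print("STOP",k,F);break
robot.dwell(.5)
P=robot.read_position();print(P,np.hypot(*(P[:2]-C)),robot.read_force(),robot.read_finger_force(),robot.read_grip_width(),robot.read_qvel().round(3),robot.read_t())
p,_=robot.grab_frame("wrist");cv2.imwrite("pics/w2.png",p[:,:,::-1])
E
```

```text
20.03 220.3 turned 73.1 [ 5.9  1.  -2.7]
21.98 292.3 turned 144.5 [-1.4  4.6  3.5]
23.93 364.3 turned 217.2 [0.  1.3 2.4]
25.88 436.3 turned 289.3 [0.6 6.4 2.7]
27.83 508.3 turned 361.4 [-3.9  1.2  5.3]
29.78 580.3 turned 433.1 [ 4.5  1.5 -1.9]
31.73 652.3 turned 504.6 [-1.9  5.4  3.9]
33.68 724.3 turned 577.2 [0.2 0.4 2. ]
35.63 796.3 turned 649.3 [0.3 7.5 1.9]
37.58 868.3 turned 721.4 [-4.3 -0.   6.6]
[ 0.55155055 -0.0998532   0.14691113] 0.05021267319976529 [-4.27809978  0.10841003  6.66338101] 30.00015825033188 0.24366781491672362 [ 0.046  0.057 -0.046 -0.098 -0.094  0.03 ] 38.0833
```

View pics/w2.png

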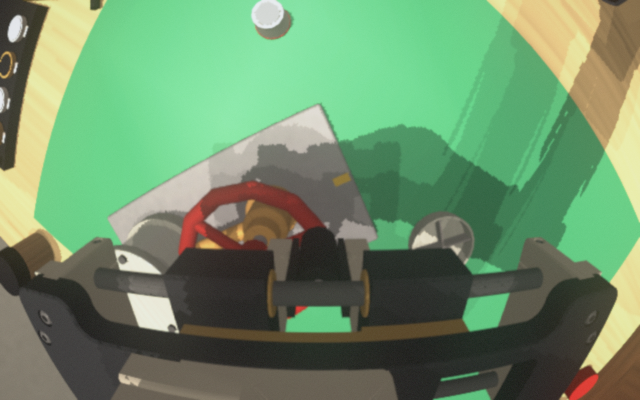

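The wrist view shows the handle at about (320,255), still between the fingers. It stands on the side away from the chamber, towards the yellow mark at (342,180), and the dish and loupe are undisturbed. The wheel has turned 721° from the stop.

```bash
python3 -c "
from rig import robot
robot.dwell(.3);print(robot.read_finger_force(),robot.read_t());print(robot.job_done())"
```

```text
30.000064373016357 38.4333
the job is handed in; nothing more can be done
None
```

I shut the valve against its stop, then backed it off two turns (721° measured at the gripper) and handed the job in at 38 s still gripping the handle at 30 N; no verdict came back, the dish and loupe looked undisturbed in the last picture, and the oil bottle was hidden there.

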